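Lower the window blind with the spring-centred switch

ROBOT

A 7-joint arm with a two-finger parallel gripper is mounted at the origin on a cart in front of the work surface, level with it; the furniture and walls round the work are solid. World frame = base frame: x ahead of the robot, y to its left, z up, the work surface at z = 0. Lengths are in m, angles in rad, forces in N, time in s.
With the tool pointing down it reaches from about 0.4 to 0.875 m from the base axis. Payload 6.5 kg.
Tool frame: the origin (TCP) lies midway between the tips of the shut fingers; the grasp point (between the pads) lies robot.pinch_z behind it (robot.pinch_z is the distance from the TCP to the grasp point, in m); z points along the fingers, y is the line along which they close (so a half turn about z gives the same grasp; the last joint's range is limited). The gripper opens to 85 mm and grips with 20 to 120 N. Pads are 22 mm wide; open, the fingers measure 114 mm over their backs; the gripper's body (76 mm by 85 mm) begins 54 mm behind the grasp point. The pads swing forward as they close: fully open they stand 13 mm farther back than shut.
Start: joints at [-1.361, 0.536, -0.004, 1.538, 0.003, 1.067, -0.071], TCP at [0.177, 0.625, 0.231] pointing down, gripper open.
Joint ranges: [-2.7, 2.7], [-0.37, 2.16], [-1.27, 1.26], [0.24, 2.4], [-1.31, 4.45], [0.19, 1.91], [-2.76, 2.76]. Speed limits (rad/s): [2.39, 2.39, 3.14, 3.14, 3.14, 3.14, 3.14].

INTERFACE

Orientations are given as a unit quaternion [x, y, z, w].
In Python, from workcell import robot gives the robot as it stands.
- The arm moves only by the tool servo_tool, never from a script. Its argument "targets" is text: rows parted by semicolons, each of 6 numbers parted by spaces: the shift along the tool's x, y, z as a fraction of full scale, then the turn, a rotation vector about the tool's x, y, z as a fraction of full scale. In form: dx dy dz ax ay az; .... A call has 1 to 8 rows; each row shifts and turns the commanded pose from where the row before left it, along the tool's axes as they then stand; what a row does not reach is not made up. Full scale, the value 1, is 250 mm for a shift and 90 degrees for a turn. A row lasts 1/12 s, in which the tool goes at most 41.7 mm and 7.16 degrees, less where a joint would pass 70% of its speed; a pose out of reach is approached as far as the arm can. A call with a number of a shift or a turn outside -1 to 1 is refused whole. A call with a gripper value outside its range is refused whole. "grip" is the opening, from 0 (shut) to 1 (fully open), set as the call begins (left out, the last holds). The fingers move at their own pace and stop on an object; "force" is the grip in N (left out, the last holds). Time passes only in rows, so rows that do not move let the fingers close. It gives the time, the measured TCP pose, the force, the opening and the grip force at its end, in the units of the state.
- robot.read_state(): the state, without advancing time (a new reading comes with each control period).
- robot.snapshot(name): name is "scene" or "side" or "wrist"; returns a dict with "image" (400x640x3 uint8, red, green, blue), "z_map" (400x640 float32, m along the optical axis (not along the pixel's ray), 0 where there is no reading), "camera_matrix" (3x3 intrinsics, pixels), "world_from_camera" (4x4, takes a point from camera to world coordinates). Camera axes: x right, y up, looking along -z (the intrinsics and any distortion apply to the point x, -y, -z); pixel columns grow to the right and rows downward; lengths in m; the calibration is good to about 2 mm. The wrist camera is an equidistant fisheye: a pixel r from the principal point sees the ray r / f radians off the axis. A picture is of the moment at which its call begins.
- robot.sign_off(): hands the job in; it is judged then, once.
Trained networks look in a picture, given as the dict that the camera call returned (one of the last four; its "shot" number tells which), for a name from the list of things; names that differ only in an ending like _2 or _b are one class to them, and where a whole thing is asked for, a point or a joint stands for the part that bears it (a point fixed in the world has none). Each returns a list of dicts, best first, with "p" (0 to 1); they miss things now and then, are a little off and sometimes report something else, mostly with a low value. They report only what shows in the picture. A call takes as long as a camera call.
- robot.look_for(picture, name): "box" ([left, top, right, bottom] in pixels, round what is visible of it).
- robot.silhouettes(picture, name): "mask" (400x640 bool, what is visible of it) and "box" ([left, top, right, bottom] in pixels, round what is visible of it).
- robot.tip_of(picture, name): "point" ([column, row] in pixels: a listed point, or the origin of a listed thing).
The state is a dict: "time_s": time; "qpos": joint angles; "qd": joint speeds; "joint_efforts": joint torques, N m; "tool_pos": TCP position; "orientation": TCP orientation; "wrist_force": force on the tool from outside, world axes, zero at the start; "moment": the same for the moment, N m; "grip_width": opening from 0.0 (shut) to 1.0 (fully open); "gripper_force": force on a finger pad.
Only numpy, scipy, OpenCV 4.12 (cv2) and the standard library are available. Lean on these libraries where they do the work, as an engineer would, in place of code of your own. Each camera call takes 0.05 s, during which the arm holds its last target. There are 200 camera calls.

TASK

The sun is getting at the chocolate: lower the window blind. On the switch box with the blue lever, push the lever as far as it goes towards the dark slatted blind sign (not towards the yellow sun), hold it there for at least one second, then let go so that it springs back upright. Leave the door blind's switch (orange lever) alone and do not disturb the green cocoa tin.

Things in the scene. Friction and masses are not known exactly. Their poses are not given: they have to be found in the camera images.
- window_switch: Ivory box fixed to the table, 120 (x) x 70 (y) x 34 mm high, BLUE toggle lever upright mid-top. Origin: centre of the underside; z up; +x points to the end with the black sign with white slats (blind down), -x to the yellow sun disc. The lever tilts in the x-z plane about a pivot 30 mm above the origin: 8 mm stem, round grip 70 to 105 mm above the table, widest (20 mm) at 96 mm.
- window_lever (a joint): Tilt of the blue lever, rad: 0 upright, positive leaning towards the slatted sign (+x of the box), stops at +0.42 and -0.42 (grip's widest part then 27 mm to the side). A spring always pulls it back upright: about 3 N at the grip at full tilt, no latching.
- door_lever (a joint): Tilt of the orange lever on an identical box, rad, same meaning: 0 upright. It must stay upright.
- green_tin: Green round cocoa tin with a cream lid, 62 mm diameter, 64 mm high, standing loose on the table between the two boxes. Origin: centre of the underside. To be left alone.

How it is judged:
On the way, in this order (a step that is already met when the one before it is completed fails the run):
1. the blue lever is held over towards the slatted sign (more than 0.30 rad) for 0.8 s (value of joint window_lever above 0.3 rad), for 0.8 s.
2. the blue lever has sprung back upright (within 0.08 rad) (value of joint window_lever between -0.08 and 0.08 rad), for 0.3 s.
At the end, for the whole second after the job is handed in: Both levers stand upright again (within 0.08 rad), and the green tin stands upright within 20 mm of where it was (all of step 2 and value of joint door_lever between -0.08 and 0.08 rad and distance of green_tin from where it was at the start of the episode below 0.02 m and angle between green_tin's own z axis and vertical below 0.17 rad); the robot touches nothing.
It fails at once if the blue lever is pushed towards the yellow sun (more than 0.2 rad) (value of joint window_lever below -0.2 rad).
It fails at once if the orange lever is worked (more than 0.2 rad) (not (value of joint door_lever between -0.2 and 0.2 rad)).
It fails at once if the green tin is knocked (moved over 30 mm) (distance of green_tin from where it was at the start of the episode above 0.03 m).
It also fails if it takes over 32 s, if anything falls off the work surface, if the arm or the gripper's body presses on something with over 40 N, if the wrist force passes 120 N, or if a joint passes its speed limit or range.

## Working session

There is one attempt and no reset: what is moved stays moved. The work goes in short steps, Python scripts to look and compute and a tool call to move; the robot and the scene stay as the last step left them, time stands still between calls to the robot, and variables do not carry over. Pictures are saved under pics/ and viewed, at most 10 in all, crops included, and the job is handed in when it is done.

Besides the shell and the picture viewer there is one more tool, called after "Call:" as name(argument=value, ...), one argument or row to a line, values as JSON. servo_tool: Moves the arm, as the interface text tells. Shift numbers are shares of 250 mm and turn numbers shares of 90 degrees, none past 1 either way. Its arguments: {"type":"object","properties":{"targets":{"type":"string"},"grip":{"type":"number"},"force":{"type":"number"}},"required":["targets"]}

```bash
mkdir -p pics
cat > h.py <<'E'
import numpy as np, cv2
from workcell import robot
def world(p,u,v,z=None):
    K=p["camera_matrix"];T=p["world_from_camera"]
    if z is None: z=p["z_map"][v,u]
    u=np.asarray(u,float);v=np.asarray(v,float)
    x=(u-K[0,2])/K[0,0]*z; y=(v-K[1,2])/K[1,1]*z
    P=np.stack([x,-y,-z,np.ones_like(z)],-1)
    return (P@T.T)[...,:3]
def maskpts(p,m):
    v,u=np.nonzero(m&(p["z_map"]>0)); return world(p,u,v)
E
python3 - <<'E'
from h import *
np.set_printoptions(precision=4,suppress=True)
print(robot.pinch_z, robot.read_state())
for c in ("scene","side"):
    p=robot.snapshot(c); cv2.imwrite(f"pics/{c}0.png",p["image"][...,::-1])
    print(c,p["world_from_camera"][:3,3])
    for n in ("window_switch","window_lever","door_lever","green_tin"):
        for s in robot.silhouettes(p,n)[:2]:
            P=maskpts(p,s["mask"])
            if len(P): print(n,s["p"],s["box"],len(P),np.median(P,0),P.min(0),P.max(0))
    hsv=cv2.cvtColor(p["image"],cv2.COLOR_RGB2HSV)
    for nm,lo,hi in (("blue",(100,120,50),(130,255,255)),("yellow",(22,130,120),(35,255,255)),("black",(0,0,0),(179,255,50)),("orange",(5,150,120),(18,255,255))):
        m=cv2.inRange(hsv,lo,hi)
        n,l,st,ce=cv2.connectedComponentsWithStats(m)
        for i in range(1,n):
            if st[i,4]>25:
                P=maskpts(p,l==i)
                if len(P): print("  ",nm,ce[i],st[i,4],np.median(P,0))
E
```

```text
0.0187 {'time_s': 0.0, 'qpos': array([-1.3612,  0.5372, -0.0044,  1.5389,  0.0026,  1.0673, -0.0712]), 'qd': array([ 0.0002, -0.0003, -0.0016,  0.0006,  0.0002, -0.0007, -0.0016]), 'joint_efforts': array([ -0.0003, -58.3406,   1.0485, -25.9109,   0.0123,   0.0095,
        -0.    ]), 'tool_pos': array([0.1769, 0.6248, 0.2304]), 'orientation': array([ 0.1374,  0.9905, -0.0009, -0.    ]), 'wrist_force': array([0.1989, 0.0763, 0.4466]), 'moment': array([-0.0409,  0.0164,  0.0584]), 'gripper_force': 0.0, 'grip_width': 0.9995077489971016}
scene [ 0.0317 -0.3192  0.7439]
window_switch 0.93 [380.8, 239.2, 449.1, 296.9] 2304 [ 0.5075 -0.2491  0.034 ] [ 0.4657 -0.3109 -0.0032] [ 0.5866 -0.1795  0.107 ]
window_lever 0.77 [414.7, 239.8, 425.0, 261.8] 202 [ 0.5122 -0.2456  0.0806] [ 0.5068 -0.2548  0.0374] [ 0.5295 -0.2362  0.107 ]
door_lever 0.46 [241.1, 137.9, 248.3, 162.4] 158 [0.5772 0.2196 0.0797] [0.5694 0.2125 0.0004] [0.6577 0.2857 0.1063]
green_tin 0.95 [309.7, 196.4, 340.5, 236.7] 1016 [ 0.5163 -0.0361  0.0614] [ 0.417  -0.0891 -0.0014] [0.5655 0.0309 0.132 ]
green_tin 0.28 [237.9, 136.
[... 10471 characters left out ...]
[509.7003 365.6334] 1675 [ 0.7604 -0.5142 -0.001 ]
   orange [389.029  346.9565] 69 [ 0.5867 -0.4311 -0.0008]
   orange [311.1026 344.2051] 39 [ 0.4555 -0.3902 -0.0011]
   orange [364.4991 369.8506] 549 [ 0.5267 -0.4623 -0.0011]
   orange [430.1379 353.5517] 29 [ 0.6487 -0.462  -0.001 ]
   orange [376.0857 360.1714] 35 [ 0.5539 -0.4499 -0.0014]
   orange [395.1667 362.859 ] 156 [ 0.5825 -0.4627 -0.0011]
   orange [529.1429 380.6071] 28 [ 0.78   -0.5485 -0.0017]
   orange [207.0357 383.3571] 28 [ 0.2774 -0.4187 -0.0014]
   orange [404.3039 388.3591] 181 [ 0.5754 -0.5078 -0.001 ]
   orange [629.275 387.175] 40 [ 0.7788 -0.6632  0.1532]
   orange [528.9032 397.8387] 31 [ 0.7607 -0.5748 -0.0004]
```

View pics/scene0.png

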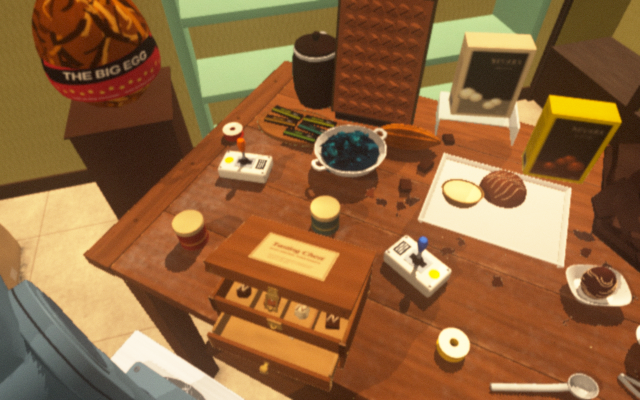

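View pics/side0.png

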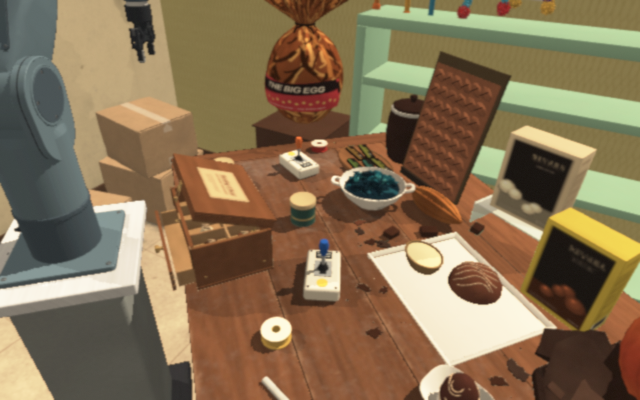

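The scene picture shows the blue lever at (423,243), with its box's slatted sign at about (402,247) and the sun at (434,274). The tin is at (325,213) and the orange lever at (241,146), both well away. In the side view the blue lever is at (323,246) and the sun at (321,282). Next I'll fit the box axis.

Run:
```python
from h import *
from scipy.spatial.transform import Rotation as R
np.set_printoptions(precision=4,suppress=True)
for c in ("scene","side"):
    p=robot.snapshot(c)
    s=robot.silhouettes(p,"window_switch")[0]; P=maskpts(p,s["mask"])
    T=P[abs(P[:,2]-.034)<.004]
    (cx,cy),wh,a=cv2.minAreaRect(T[:,:2].astype(np.float32)); b=cv2.boxPoints(((cx,cy),wh,a))
    print(c,(cx,cy),wh); e=[b[1]-b[0],b[2]-b[1]]; d=max(e,key=np.linalg.norm); d=d/np.linalg.norm(d); print("axis",d*np.sign(d[1]))
    L=robot.silhouettes(p,"window_lever")[0]; Q=maskpts(p,L["mask"]); Q=Q[(Q[:,2]>.088)]; print("grip",len(Q),np.median(Q,0),Q.min(0),Q.max(0))
    hsv=cv2.cvtColor(p["image"],cv2.COLOR_RGB2HSV); m=s["mask"]&(hsv[...,2]<90)
    D=maskpts(p,m); D=D[abs(D[:,2]-.035)<.004]; t=(D[:,:2]-[cx,cy])@(d*np.sign(d[1])); print("dark along axis",np.histogram(t,bins=np.arange(-.06,.07,.01)))
M=R.from_quat(robot.read_state()["orientation"]).as_matrix(); print(M)
```

```text
scene (0.5164041519165039, -0.24506956338882446) (0.11956397444009781, 0.07025163620710373)
axis [0.3303 0.9439]
grip 88 [ 0.5119 -0.2452  0.102 ] [ 0.5077 -0.2536  0.0888] [ 0.5231 -0.2366  0.1069]
dark along axis (array([0, 0, 0, 0, 5, 5, 1, 6, 0, 0, 0, 0]), array([-0.06, -0.05, -0.04, -0.03, -0.02, -0.01,  0.  ,  0.01,  0.02,
        0.03,  0.04,  0.05,  0.06]))
side (0.5182302594184875, -0.24567478895187378) (0.11862392723560333, 0.06674034148454666)
axis [0.316  0.9487]
grip 94 [ 0.5169 -0.2497  0.0994] [ 0.5096 -0.2558  0.0882] [ 0.5267 -0.2391  0.1054]
dark along axis (array([ 0,  0,  0,  0,  9, 23,  0,  0,  0,  1,  1,  0]), array([-0.06, -0.05, -0.04, -0.03, -0.02, -0.01,  0.  ,  0.01,  0.02,
        0.03,  0.04,  0.05,  0.06]))
[[-0.9622  0.2722  0.    ]
 [ 0.2722  0.9622 -0.    ]
 [-0.      0.     -1.    ]]
```

Run:
```python
import cv2
a=cv2.imread("pics/scene0.png")[220:310,360:470]; cv2.imwrite("pics/crop1.png",cv2.resize(a,None,fx=5,fy=5,interpolation=cv2.INTER_CUBIC))
```

```text
(no output)
```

View pics/crop1.png

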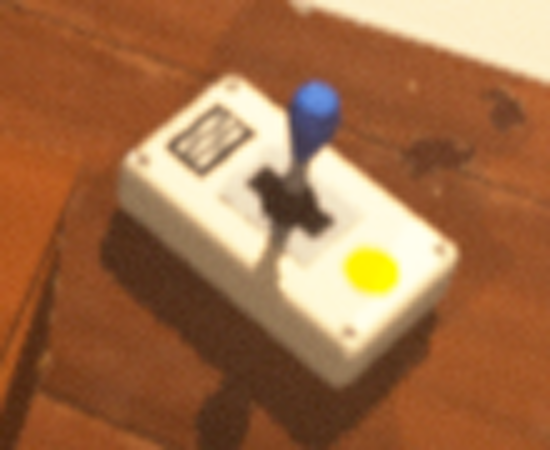

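The crop confirms it: the slatted sign is at the upper left of the box (+y side) and the sun at the lower right. Box centre is about (0.517, -0.245), and the axis towards the slats is (0.325, 0.946). I'll straddle the lever with tool y along that axis.

Call:
servo_tool(
  targets="-0.112 -0.109 0 0 0 0;-0.112 -0.109 0 0 0 0;-0.112 -0.109 0 0 0 0;-0.112 -0.109 0 0 0 0;-0.112 -0.109 0 0 0 0;-0.112 -0.109 0 0 0 0;-0.112 -0.109 0 0 0 0",
  grip=0.75,
)

```text
time_s: 1.38
tool_pos: [0.3143, 0.3868, 0.2315]
orientation: [0.137, 0.991, 0.0, 0.0]
wrist_force: [0.6, 0.1, 1.3]
grip_width: 0.749
gripper_force: 0.0
```

Call:
servo_tool(
  targets="-0.112 -0.109 0 0 0 0;-0.112 -0.109 0 0 0 0;-0.112 -0.109 0 0 0 0;-0.112 -0.109 0 0 0 0;-0.112 -0.109 0 0 0 0;-0.112 -0.109 0 0 0 0;-0.112 -0.109 0 0 0 0;0 0 0 0 0 0",
)

```text
time_s: 2.05
tool_pos: [0.454, 0.1439, 0.2319]
orientation: [0.143, 0.99, -0.001, 0.002]
wrist_force: [0.1, -0.1, -0.1]
grip_width: 0.754
gripper_force: 0.0
```

Call:
servo_tool(
  targets="-0.06 -0.13 0 0 0 0;-0.06 -0.13 0 0 0 0;-0.06 -0.13 0 0 0 0;-0.06 -0.13 0 0 0 0;-0.06 -0.13 0 0 0 0;-0.06 -0.13 0 0 0 0",
)

```text
time_s: 2.55
tool_pos: [0.484, -0.0619, 0.2316]
orientation: [0.137, 0.991, 0.0, 0.0]
wrist_force: [1.0, 0.7, -0.2]
grip_width: 0.752
gripper_force: 0.0
```

Call:
servo_tool(
  targets="-0.06 -0.13 0 0 0 0;-0.06 -0.13 0 0 0 0;-0.06 -0.13 0 0 0 0;-0.06 -0.13 0 0 0 0;-0.06 -0.13 0 0 0 0;0 0 0 0 0 0.036;0 0 0 0 0 0;0 0 0 0 0 0",
)

```text
time_s: 3.22
tool_pos: [0.5118, -0.2365, 0.2311]
orientation: [0.165, 0.986, 0.0, -0.0]
wrist_force: [0.4, -0.6, 0.2]
grip_width: 0.747
gripper_force: 0.0
```

```bash
cat > err.py <<'E'
from h import *
from scipy.spatial.transform import Rotation as R
s=robot.read_state(); M=R.from_quat(s["orientation"]).as_matrix()
print(s["time_s"],s["tool_pos"],s["wrist_force"],"yaw y",M[:,1])
print("tool-frame shares to lever, z .065:",M.T@(np.array([.517,-.246,.065])-s["tool_pos"])/.25)
E
python3 err.py
python3 - <<'E'
from h import *
for c in ("scene","side"):
    p=robot.snapshot(c); cv2.imwrite(f"pics/{c}1.png",p["image"][...,::-1][180:320,230:480])
a=[cv2.resize(cv2.imread(f"pics/{c}1.png"),None,fx=3,fy=2.1) for c in ("scene","side")]
cv2.imwrite("pics/c2.png",cv2.vconcat(a))
E
```

```text
3.2167 [ 0.51181967 -0.23648865  0.23106826] [ 0.39569261 -0.56808121  0.21419439] yaw y [3.24748016e-01 9.45800386e-01 5.95912415e-04]
tool-frame shares to lever, z .065: [-0.03235193 -0.02965001  0.66423621]
```

View pics/c2.png

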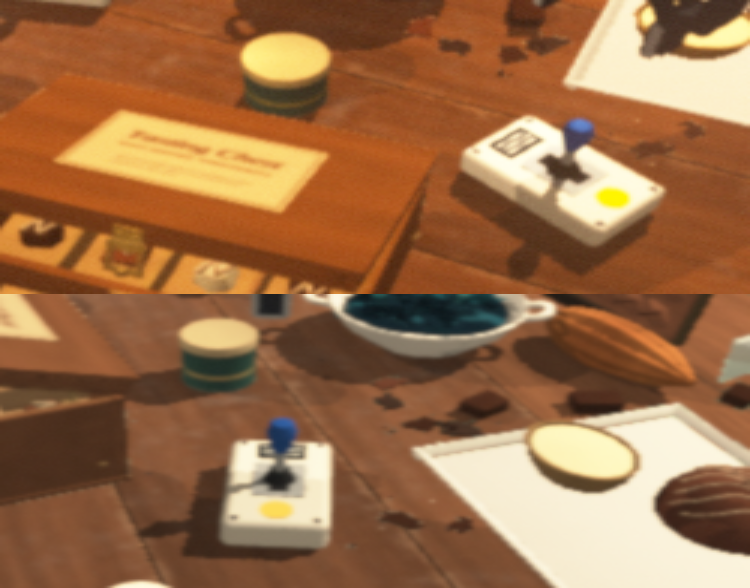

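The lever is still upright and the tin is where it was. In these crops the gripper is above the frame (only its dark tip shows, top right), so nothing is touching. Next I'll centre and descend.

Call:
servo_tool(
  targets="-0.032 -0.03 0 0 0 0;0 0 0.11 0 0 0;0 0 0.11 0 0 0;0 0 0.11 0 0 0;0 0 0.05 0 0 0;0 0 0 0 0 0",
)

```text
time_s: 3.82
tool_pos: [0.5154, -0.2458, 0.1337]
orientation: [0.165, 0.986, 0.001, -0.003]
wrist_force: [-0.1, -0.6, -0.3]
grip_width: 0.75
gripper_force: 0.0
```

```bash
python3 err.py
python3 - <<'E'
from h import *
for c in ("scene","side"):
    p=robot.snapshot(c); cv2.imwrite(f"pics/{c}2.png",p["image"][...,::-1][180:320,300:500])
a=[cv2.resize(cv2.imread(f"pics/{c}2.png"),None,fx=2,fy=2) for c in ("scene","side")]
cv2.imwrite("pics/c3.png",cv2.hconcat(a))
E
```

```text
3.8167 [ 0.51536637 -0.24579887  0.13366908] [-0.10382276 -0.64438506 -0.26336928] yaw y [3.24849439e-01 9.45765726e-01 1.85539086e-04]
tool-frame shares to lever, z .065: [-0.00787187  0.00131088  0.2746393 ]
```

View pics/c3.png

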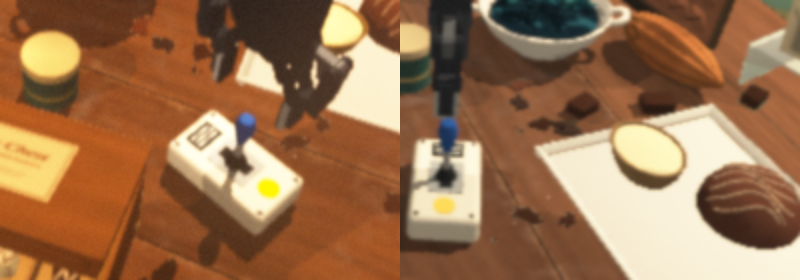

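The open fingers sit above the lever, one on each side along the sign/sun axis. In the left half the lever is at (245,122) with the finger tips at (217,78) and (283,118). Down the rest of the way.

Call:
servo_tool(
  targets="-0.006 0 0.1 0 0 0;0 0 0.1 0 0 0;0 0 0.07 0 0 0;0 0 0 0 0 0;0 0 0 0 0 0",
)

```text
time_s: 4.33
tool_pos: [0.5191, -0.2479, 0.07]
orientation: [0.165, 0.986, -0.0, 0.001]
wrist_force: [-0.0, -0.7, 1.4]
grip_width: 0.748
gripper_force: 0.0
```

```bash
python3 err.py
```

```text
4.3333 [ 0.51905733 -0.24785597  0.0699829 ] [-0.02648391 -0.65163193  1.40716697] yaw y [ 3.25989745e-01  9.45373302e-01 -7.14295475e-05]
tool-frame shares to lever, z .065: [0.01022251 0.00433707 0.01991968]
```

Call:
servo_tool(
  targets="0 0.04 0.01 0 0 0;0 0.04 0 0 0 0;0 0.04 0 0 0 0;0 0.04 0 0 0 0;0 0 0 0 0 0;0 0 0 0 0 0",
)

```text
time_s: 4.83
tool_pos: [0.5322, -0.2094, 0.0669]
orientation: [0.165, 0.986, -0.0, 0.001]
wrist_force: [-0.1, -3.0, 1.2]
grip_width: 0.748
gripper_force: 1.3
```

```bash
python3 err.py
python3 - <<'E'
from h import *
for c in ("scene","side"):
    p=robot.snapshot(c); cv2.imwrite(f"pics/{c}3.png",p["image"][...,::-1][200:320,330:480] if c=="scene" else p["image"][...,::-1][200:320,250:400])
    hsv=cv2.cvtColor(p["image"],cv2.COLOR_RGB2HSV); m=cv2.inRange(hsv,(105,110,40),(125,255,255))>0
    P=maskpts(p,m); d=np.array([.325,.946]); k=(np.linalg.norm(P[:,:2]-[.517,-.246],axis=1)<.06)&(P[:,2]>.06)&(P[:,2]<.11)
    Q=P[k]; print(c,len(Q),np.median((Q[:,:2]-[.517,-.246])@d) if len(Q) else "",np.median(Q[:,2]) if len(Q) else "")
a=[cv2.resize(cv2.imread(f"pics/{c}3.png"),None,fx=2.6,fy=2.6) for c in ("scene","side")]
cv2.imwrite("pics/c4.png",cv2.hconcat(a))
E
```

```text
4.8333 [ 0.53221465 -0.20939764  0.06693242] [-0.1388592  -2.9699863   1.19982212] yaw y [ 3.24711374e-01  9.45813056e-01 -4.32634467e-04]
tool-frame shares to lever, z .065: [ 0.01003277 -0.15823409  0.00778177]
scene 25 0.020853793663959667 0.1025603242786085
side 0
```

View pics/c4.png

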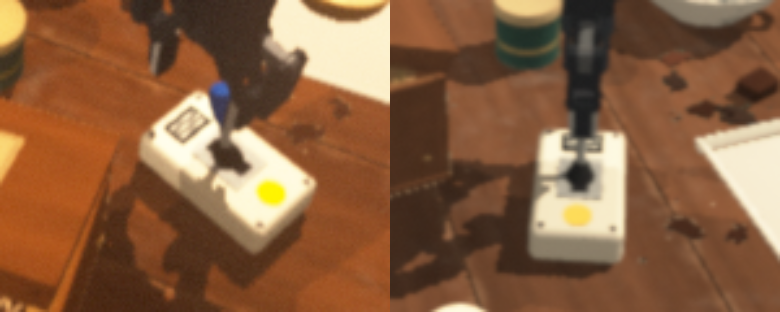

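The blue lever now leans towards the slats (grip at (220,97) in the left half), about 0.3 rad with 2.4 N. I'll push on to the stop.

Call:
servo_tool(
  targets="0 0.02 0 0 0 0;0 0.016 0 0 0 0;0 0 0 0 0 0;0 0 0 0 0 0;0 0 0 0 0 0",
)

```text
time_s: 5.35
tool_pos: [0.5337, -0.2028, 0.0661]
orientation: [0.166, 0.986, -0.001, -0.0]
wrist_force: [0.6, -5.6, -1.8]
grip_width: 0.752
gripper_force: 2.4
```

The force has risen past the spring's 3 N, so the lever is at its stop. Hold it there.

Call:
servo_tool(
  targets="0 0 0 0 0 0;0 0 0 0 0 0;0 0 0 0 0 0;0 0 0 0 0 0;0 0 0 0 0 0;0 0 0 0 0 0;0 0 0 0 0 0;0 0 0 0 0 0",
)

```text
time_s: 6.02
tool_pos: [0.5337, -0.2028, 0.0661]
orientation: [0.166, 0.986, -0.001, -0.0]
wrist_force: [0.1, -6.0, -0.8]
grip_width: 0.748
gripper_force: 2.4
```

Call:
servo_tool(
  targets="0 0 0 0 0 0;0 0 0 0 0 0;0 0 0 0 0 0;0 0 0 0 0 0;0 0 0 0 0 0;0 0 0 0 0 0;0 0 0 0 0 0;0 0 0 0 0 0",
)

```text
time_s: 6.68
tool_pos: [0.5337, -0.2028, 0.0661]
orientation: [0.166, 0.986, -0.001, -0.0]
wrist_force: [0.2, -5.7, -2.3]
grip_width: 0.749
gripper_force: 2.4
```

```bash
python3 err.py
python3 - <<'E'
from h import *
p=robot.snapshot("scene")
hsv=cv2.cvtColor(p["image"],cv2.COLOR_RGB2HSV); m=cv2.inRange(hsv,(105,110,40),(125,255,255))>0
P=maskpts(p,m); d=np.array([.325,.946]); k=(np.linalg.norm(P[:,:2]-[.517,-.246],axis=1)<.06)&(P[:,2]>.06)&(P[:,2]<.11)
t=(P[k][:,:2]-[.517,-.246])@d; print(k.sum(),np.median(t),np.median(np.arctan2(t,P[k][:,2]-.03)))
E
```

```text
6.6833 [ 0.53367391 -0.20281837  0.06612098] [ 0.20528864 -5.66986821 -2.34706232] yaw y [ 0.32792371  0.94470272 -0.0016739 ]
tool-frame shares to lever, z .065: [ 0.00636737 -0.18503881  0.00479243]
29 0.030400743867873427 0.41399463351461296
```

The lever measures about 0.41 rad and has been held for over 1.3 s. Ease it back to centre, then lift.

Call:
servo_tool(
  targets="0 -0.04 0 0 0 0;0 -0.04 0 0 0 0;0 -0.04 0 0 0 0;0 -0.04 0 0 0 0;0 -0.024 0 0 0 0;0 0 0 0 0 0;0 0 0 0 0 0;0 0 0 0 0 0",
)

```text
time_s: 7.4
tool_pos: [0.5195, -0.244, 0.0662]
orientation: [0.165, 0.986, 0.0, -0.0]
wrist_force: [-0.6, -0.1, -1.0]
grip_width: 0.751
gripper_force: 0.0
```

Call:
servo_tool(
  targets="0 0 0 0 0 0;0 0 0 0 0 0;0 0 0 0 0 0;0 0 -0.08 0 0 0;0 0 -0.12 0 0 0;0 0 -0.14 0 0 0;0 0 -0.14 0 0 0;0 0 0 0 0 0",
)

```text
time_s: 8.07
tool_pos: [0.523, -0.2466, 0.1929]
orientation: [0.166, 0.986, -0.001, 0.005]
wrist_force: [1.5, -1.1, 0.2]
grip_width: 0.753
gripper_force: 0.0
```

Call:
servo_tool(
  targets="0 0 -0.1 0 0 0;0 0 0 0 0 0;0 0 0 0 0 0;0 0 0 0 0 0",
)

```text
time_s: 8.4
tool_pos: [0.5191, -0.2443, 0.2108]
orientation: [0.165, 0.986, 0.0, -0.0]
wrist_force: [0.4, -0.4, 0.1]
grip_width: 0.749
gripper_force: 0.0
```

```bash
python3 err.py
python3 - <<'E'
from h import *
p=robot.snapshot("scene"); cv2.imwrite("pics/end.png",p["image"][...,::-1])
for n in ("window_lever","door_lever","green_tin"):
    for s in robot.silhouettes(p,n)[:1]:
        P=maskpts(p,s["mask"]); print(n,s["p"],s["box"],np.median(P,0))
E
```

```text
8.4 [ 0.51907432 -0.24427688  0.21078836] [ 0.42464274 -0.43726566  0.0662838 ] yaw y [3.25886080e-01 9.45409018e-01 2.26000639e-04]
tool-frame shares to lever, z .065: [ 0.00531835 -0.00935198  0.58315395]
window_lever 0.68 [413.4, 236.8, 428.0, 262.8] [ 0.51241399 -0.24619511  0.08693896]
green_tin 0.96 [311.2, 197.6, 341.3, 236.3] [ 0.51668751 -0.0352148   0.06135269]
```

View pics/end.png

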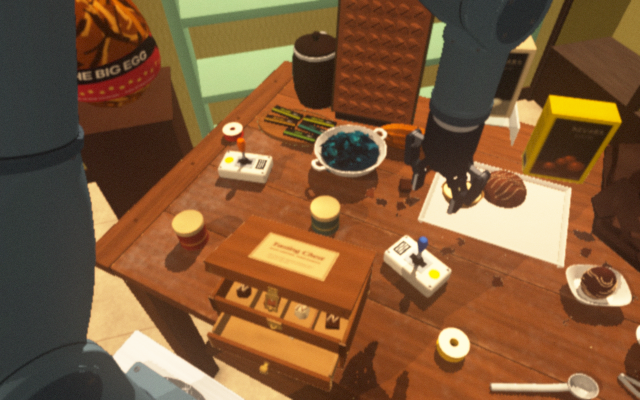

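The blue lever is upright again at (423,243), the orange lever at (241,146) and the tin at (325,213) are unmoved, and the gripper is clear above. I'll hand in now.

```bash
python3 -c "
from workcell import robot
print(robot.sign_off())"
```

```text
the job is handed in; nothing more can be done
None
```

I pushed the blue lever to its stop towards the slatted sign (about 0.41 rad), held it for over 1.3 s and let it spring back upright; the tin and the orange lever stayed put, and the job is handed in, with no verdict shown.

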